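# Roll the code block to the right face and scan it

### The job

One of three containers stands on the white mat (blue-lidded jar, green box or red-capped bottle): roll the four-sided code block over on the worktop, one face at a time and without picking it up, until its face of that container's colour looks squarely at the fixed scanner from 4 to 10 cm in front of its nose, the block's middle in line with the nose and its black end still on the robot's side. Only then, with the block let go and lying flat, squeeze the scanner's trigger fully and release it. Leave the block there and do not disturb anything else.

Things in the scene. Friction and masses are not known exactly. Their poses are not given: they have to be found in the camera images.
- code_block: grey square bar, 150 x 56 x 56 mm, about 0.35 kg, a bar-code label on each long face. Origin at its centre; x runs along it, away from its black end; the red face looks along +z, blue -z, green -y, white +y. It starts red up, white to the scanner. Rubbery (friction about 0.95 on the worktop): pushed near the top it tips over its far lower edge, pushed low it slides
- block_dark_end (a point): centre of the block's black-capped end, 75 mm from the block's origin along its -x; it starts on the robot's side
- scanner: grey hand scanner fixed head down in a bracket, origin under it on the worktop, z up; it looks level along its +x. Foot 95 x 100 mm; head 64 mm wide (y), its top at 67 mm height. On it stands the square grip: 34 mm deep (x from -33 to 1 mm), 32 mm wide (y +-16 mm), top at 150 mm height. The trigger stands in front of the grip at y = 0
- scanner_nose (a point): middle of the scanner's reading window, 53 mm ahead of its origin along its +x, 28 mm above the worktop
- trigger (a joint): orange trigger, 18 mm wide, 10 mm thick, hinged at 74 mm height, 4 mm ahead of the scanner's origin; it reaches up to 128 mm height, its front face at x = 21 mm of the scanner. 0 at rest; grows as it is squeezed back towards the grip, full at 0.28 rad (upper end 14 mm back). A spring returns it to 0 (about 6 N at its upper end when full)
- trigger_pad (a point): place to press, on the trigger's front face at 114 mm height
- mat: white mat, 115 x 125 mm and as thin as paper, that shows which container is being booked in; origin under its centre
- blue_jar: sample jar with a blue lid, 59 mm across, 65 mm tall, origin under it; on the mat it calls for the blue face
- green_box: green slide box, 68 x 96 x 34 mm, origin under it; on the mat it calls for the green face
- red_bottle: white wash bottle with a red cap, 62 x 100 x 209 mm, origin under it; on the mat it calls for the red face
- amber_bottle: amber bottle with a black cap, 66 mm across, 138 mm tall, a bystander, origin under it
- beaker: clear beaker, 69 mm across, 80 mm tall, a bystander, origin under it
- tape_roll: roll of tape lying flat, 104 mm across, 25 mm tall, a bystander, origin under it
- petri: petri dish, 61 mm across, 15 mm tall, a bystander, origin under it
- drop_bottle: small amber bottle with a white cap, 40 mm across, 78 mm tall, a bystander, origin under it
- brush: scrub brush with a handle, 30 x 86 x 55 mm, a bystander, origin under it
- funnel: white funnel standing mouth down, 68 mm across, 66 mm tall, a bystander, origin under it

How it is judged:
By the outcome, as a careful person would: the job done as asked, in the order asked, and still so for the second after the job is handed in, with the robot touching nothing.
It also fails if it takes over 70 s, if anything falls off the work surface, if the arm or the gripper's body presses on something with over 40 N, if the wrist force passes 120 N, or if a joint passes its speed limit or range.

### The arm

A 6-joint arm with a two-finger parallel gripper is mounted at the origin on a cart in front of the work surface, level with it; the furniture and walls round the work are solid. World frame = base frame: x ahead of the robot, y to its left, z up, the work surface at z = 0. Lengths are in mm, angles in rad, forces in N, time in s.
With the tool pointing down it reaches from about 225 to 725 mm from the base axis. Payload 3.1 kg.
Tool frame: the origin (TCP) lies between the finger pads; the fingertips stand 17 mm ahead of it and the grasp point (between the pads) lies 2 mm behind it; x points along the fingers, y is the direction in which the jaws open and shut, and the axes are right-handed (so a half turn about x gives the same grasp; the last joint's range is limited). The gripper opens to 85 mm and grips with 20 to 120 N. Pads are 22 mm wide; open, the fingers measure 114 mm over their backs; the gripper's body (76 mm by 85 mm) begins 54 mm behind the grasp point. The pads swing forward as they close: fully open they stand 13 mm farther back than shut.
Start: joints at [1.139, 0.048, 0.099, 1.622, 0, 1.443], TCP at [157.06, 500.949, 248.312] pointing down, gripper open.
Joint ranges: [-2.91, 2.91], [-0.99, 1.94], [-1.21, 1.42], [-2.12, 2.29], [-1.49, 1.47], [-3.14, 3.14]. Speed limits (rad/s): [2.79, 2.79, 3.14, 3.14, 3.14, 3.14].

### API

Orientations are given as a unit quaternion [w, x, y, z].
In Python, from bench import manip gives the robot as it stands.
- The arm moves only by the shell command python3 -m crank 'ROWS' [FORCE]. ROWS is JSON, a list of rows, each an object of numbers: "x", "y", "z": the shift along the tool's x, y, z in m; "wx", "wy", "wz": the turn, a rotation vector about the tool's x, y, z in degrees; "grip": the opening in per cent of the stroke, from 0 (shut) to 100 (fully open). A call has 1 to 20 rows; each row is the pose to reach, as a shift and turn from the pose commanded when the call began, along the tool's axes at that moment; what a row does not reach only later rows make up. A row lasts 1/12 s, in which the tool goes at most 41.7 mm and 7.16 degrees, less where a joint would pass 70% of its speed; a pose out of reach is approached as far as the arm can. A call with a gripper value outside its range is refused whole. The fingers move at their own pace and stop on an object; FORCE is the grip in N (left out, the last holds). Time passes only in rows, so rows that repeat a pose let the fingers close. It gives the time, the measured TCP pose, the force and the opening at its end, in the units of the state.
- manip.state(): the state, without advancing time (a new reading comes with each control period).
- manip.get_image(name): name is "scene" or "top" or "wrist"; returns (picture, depth): 384x512x3 uint8, red, green, blue; 384x512 float32, mm along the optical axis (not along the pixel's ray), 0 where there is no reading.
- manip.camera_model(name): a dict with "intrinsics" (3x3 intrinsics, pixels), "eye" and "attitude" of the camera in the world; the wrist camera has in their place "hand_eye" (4x4, takes a point from camera to tool coordinates, whose origin is the TCP and whose axes are the tool frame's). Camera axes: x right, y up, looking along -z (the intrinsics and any distortion apply to the point x, -y, -z); pixel columns grow to the right and rows downward; lengths in mm; the calibration is good to about 2 mm. A picture is of the moment at which its call begins: read the wrist's pose just before it. camera_model takes no time and is no camera call.
- manip.sign_off(): hands the job in, once; it reports no verdict.
The state is a dict: "t": time; "qpos": joint angles; "joint_vel": joint speeds; "joint_efforts": joint torques, N m; "tool_pos": TCP position; "orientation": TCP orientation; "ft_force": force on the tool from outside, world axes, zero at the start; "moment": the same for the moment, N m; "grip_width": finger opening in mm.
Only numpy, scipy, OpenCV 4.12 (cv2) and the standard library are available. Lean on these libraries where they do the work, as an engineer would, in place of code of your own. Each camera call takes 0.05 s, during which the arm holds its last target.

## Working session

There is one attempt and no reset: what is moved stays moved. The work goes in short steps, Python scripts to look and compute and a shell command to move; the robot and the scene stay as the last step left them, time stands still between calls to the robot, and variables do not carry over. Pictures are saved under pics/ and viewed, and the job is handed in when it is done.

```bash
ls; mkdir -p pics; cat > h.py <<'E'
import numpy as np, cv2
from bench import manip
from scipy.spatial.transform import Rotation as R
def q2R(q): return R.from_quat([q[1],q[2],q[3],q[0]]).as_matrix()
def save(name,fn):
    s=manip.state(); im,d=manip.get_image(name)
    cv2.imwrite(f'pics/{fn}.png',cv2.cvtColor(im,cv2.COLOR_RGB2BGR)); np.savez(f'pics/{fn}.npz',im=im,d=d,tp=s['tool_pos'],q=s['orientation'])
    return im,d
E
python3 - <<'E'
from h import *
print(manip.state())
for n in ['scene','top','wrist']:
    print(n,manip.camera_model(n)); save(n,n+'0')
E
```

```text
pics
{'t': 0.0, 'qpos': array([1.13923710e+00, 4.87226407e-02, 9.75474975e-02, 1.62202314e+00,
       2.09293382e-05, 1.44298763e+00]), 'joint_vel': array([-0.00143807, -0.0004642 ,  0.00061107, -0.00171456, -0.00110299,
       -0.00177103]), 'joint_efforts': array([-1.17941017e-03, -3.38784921e+01,  3.20014501e+01,  2.05832999e-02,
       -2.92367849e-04, -4.98155373e-06]), 'tool_pos': array([156.78654625, 500.41591587, 247.10652883]), 'orientation': array([ 0.6987253 ,  0.10616541,  0.69920838, -0.10779376]), 'ft_force': array([-0.10280847, -0.63920313, -0.63145488]), 'moment': array([ 0.0326028 ,  0.0077414 , -0.02289906]), 'grip_width': 85.43639239743335}
scene {'intrinsics': array([[406.75914186,   0.        , 253.30969283],
       [  0.        , 406.75914186, 191.08179944],
       [  0.        ,   0.        ,   1.        ]]), 'eye': array([-210.89548874,  597.53598591, 1247.43121409]), 'attitude': array([-0.36710717, -0.1344852 ,  0.3312813 ,  0.85871926])}
top {'intrinsics': array([[500.01211125,   0.        , 258.77785215],
       [  0.        , 500.01211125, 187.45039615],
       [  0.        ,   0.        ,   1.        ]]), 'eye': array([-700.45632934, -442.59644168, 1729.93822111]), 'attitude': array([ 0.74542376,  0.25901921, -0.198075  , -0.5813938 ])}
wrist {'intrinsics': array([[272.72352414,   0.        , 252.60460401],
       [  0.        , 272.72352414, 194.91280145],
       [  0.        ,   0.        ,   1.        ]]), 'hand_eye': array([[ 1.02745393e-03,  2.89216558e-01, -9.57263144e-01,
        -1.25525610e+02],
       [ 9.99999349e-01, -7.71447239e-04,  8.40247478e-04,
         7.84599028e-01],
       [-4.95464526e-04, -9.57263384e-01, -2.89217163e-01,
        -7.33984550e+01],
       [ 0.00000000e+00,  0.00000000e+00,  0.00000000e+00,
         1.00000000e+00]])}
```

View pics/scene0.png

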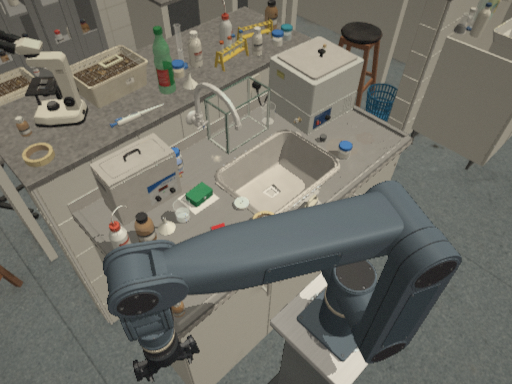

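View pics/top0.png

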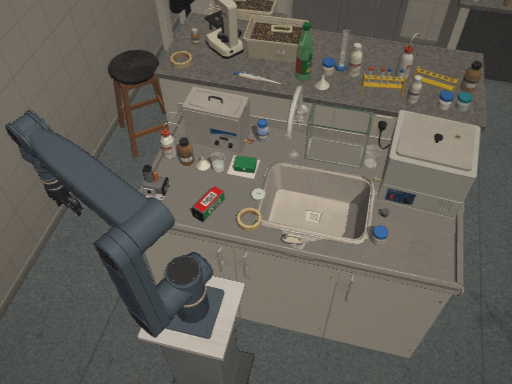

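View pics/wrist0.png

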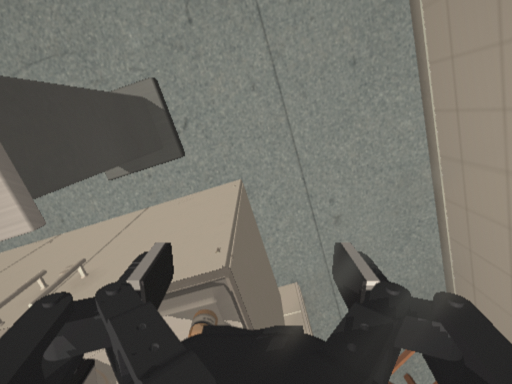

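The top view shows the green box on the white mat (~(243,165)), so the green face is wanted. The block is at ~(208,204) and the scanner at ~(152,182). I'll enlarge the crop and measure.

```bash
cat >> h.py <<'E'
def cam(name,f=None):
    m=manip.camera_model(name); K=m['intrinsics']
    if name=='wrist':
        T=np.array(m['hand_eye']); z=np.load(f'pics/{f}.npz'); Rt=q2R(z['q']); return K,Rt@T[:3,:3],Rt@T[:3,3]+z['tp']
    return K,q2R(m['attitude']),np.array(m['eye'])
def ray(c,px,z):
    K,Rc,e=c; px=np.atleast_2d(np.float64(px))
    d=np.c_[(px[:,0]-K[0,2])/K[0,0],-(px[:,1]-K[1,2])/K[1,1],-np.ones(len(px))]@Rc.T
    return e+d*((z-e[2])/d[:,2])[:,None]
def cloud(c,d):
    K,Rc,e=c; v,u=np.mgrid[:384,:512]
    p=np.stack([(u-K[0,2])/K[0,0]*d,-(v-K[1,2])/K[1,1]*d,-d],-1)
    return p@Rc.T+e
def proj(c,P):
    K,Rc,e=c; p=(np.atleast_2d(P)-e)@Rc
    return np.c_[K[0,0]*p[:,0]/-p[:,2]+K[0,2],K[1,1]*-p[:,1]/-p[:,2]+K[1,2]]
E
python3 - <<'E'
from h import *
z=np.load('pics/top0.npz'); im=z['im'];P=cloud(cam('top'),z['d'])
c=cv2.resize(im[110:240,130:290],None,fx=5,fy=4.6,interpolation=cv2.INTER_CUBIC)
cv2.imwrite('pics/c1.png',cv2.cvtColor(c,cv2.COLOR_RGB2BGR))
for n,u,v in [('block',208,204),('scan',150,182),('grip',149,172),('box',245,163),('foot',165,187),('table',190,190),('tape',249,218),('petri',258,194),('jar',263,128),('funnel',204,162),('beak',218,163),('cap',184,150),('rb',166,135)]: print(n,P[v,u].round())
E
```

```text
block [430.  71.  59.]
scan [470. 340.  75.]
grip [472. 333. 142.]
box [706. -12.  32.]
foot [486. 285.  38.]
table [521. 188.   3.]
tape [447. -99.  -6.]
petri [ 560. -109.   19.]
jar [887. -51.  86.]
funnel [674. 171.  24.]
beak [642.  92.  75.]
cap [657. 251. 101.]
rb [690. 341. 140.]
```

View pics/c1.png

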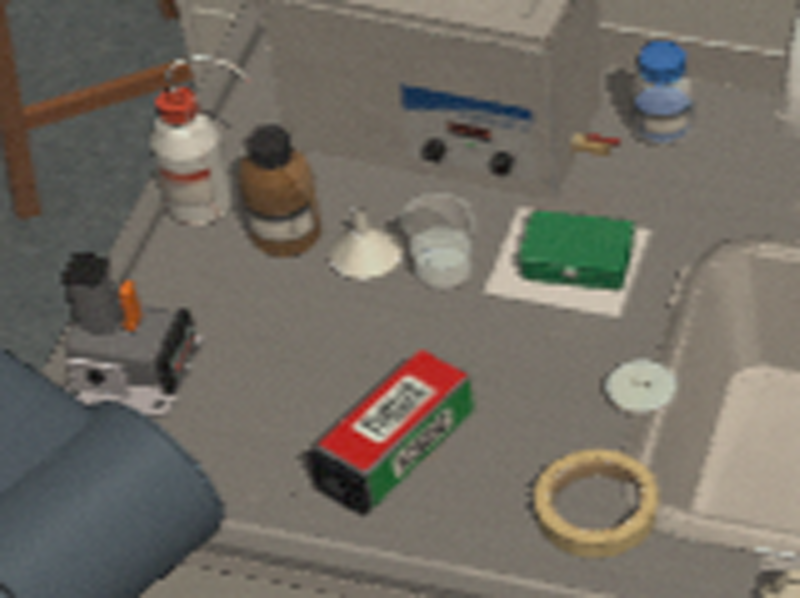

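```bash
python3 - <<'E'
from h import *
z=np.load('pics/top0.npz'); im=z['im'].astype(int);c=cam('top')
r,g,b=im[...,0],im[...,1],im[...,2]
def quad(m,zz):
    cs,_=cv2.findContours(m.astype(np.uint8),cv2.RETR_EXTERNAL,cv2.CHAIN_APPROX_NONE); k=max(cs,key=cv2.contourArea)
    w=ray(c,k[:,0],zz); rc=cv2.minAreaRect(w[:,:2].astype(np.float32)); return rc,cv2.boxPoints(rc).round()
m=(r>110)&(g<70)&(b<80); m[:180]=0
m=cv2.morphologyEx(m.astype(np.uint8),cv2.MORPH_CLOSE,np.ones((9,9)))
print(quad(m,56))
o=(r>170)&(g>70)&(g<150)&(b<80);o[:,:140]=0;o[:,170:]=0
v,u=np.nonzero(o); print(len(u),u.mean(),v.mean(),ray(c,[[u.mean(),v.mean()]],110))
# white mat
# nose corners by hand (crop coords->px): nose window, foot corners
for n,(x,y),zz in [('grip top c',(85,270),150),('headfr-topleft',(185,310),67),('headfr topright',(160,365),67)]:
    print(n,ray(c,[[130+x/5,110+y/4.6]],zz).round(1))
s=manip.state();print(q2R(s['orientation']).round(3), s['tool_pos'])
w=np.array(cam('wrist','wrist0')[2]);print(w, cam('wrist','wrist0')[1]@[0,0,-1])
E
```

```text
(((459.96905517578125, 80.19554138183594), (51.02088928222656, 133.2943878173828), 68.00260925292969), array([[389.,  82.],
       [512.,  32.],
       [531.,  79.],
       [408., 129.]], dtype=float32))
8 158.125 157.5 [[581.32510948 340.83054141 110.        ]]
grip top c [[480.5 343.7 150. ]]
headfr-topleft [[517.5 282.8  67. ]]
headfr topright [[451.1 280.2  67. ]]
[[-0.001  0.299  0.954]
 [-0.002  0.954 -0.299]
 [-1.    -0.002 -0.   ]] [156.87274704 500.52425485 247.34402798]
[ 87.15532666 523.43314384 372.75745029] [ 0.27484367 -0.08920527 -0.95734183]
```

```bash
python3 -m crank '[{"x":-0.1,"y":-0.05,"z":0.05},{"x":-0.1,"y":-0.1,"z":0.1},{"x":-0.1,"y":-0.244,"z":0.258},{"x":-0.1,"y":-0.244,"z":0.258},{"x":-0.1,"y":-0.244,"z":0.258},{"x":-0.1,"y":-0.244,"z":0.258},{"x":-0.1,"y":-0.244,"z":0.258},{"x":-0.1,"y":-0.244,"z":0.258},{"x":-0.1,"y":-0.244,"z":0.258},{"x":-0.1,"y":-0.244,"z":0.258},{"x":-0.1,"y":-0.244,"z":0.258},{"x":-0.1,"y":-0.244,"z":0.258},{"x":-0.1,"y":-0.244,"z":0.258},{"x":-0.1,"y":-0.244,"z":0.258}]'
python3 - <<'E'
from h import *
save('wrist','w1');save('top','t1')
E
```

```text
validation failed for argument at $[0]...
```

View pics/w1.png

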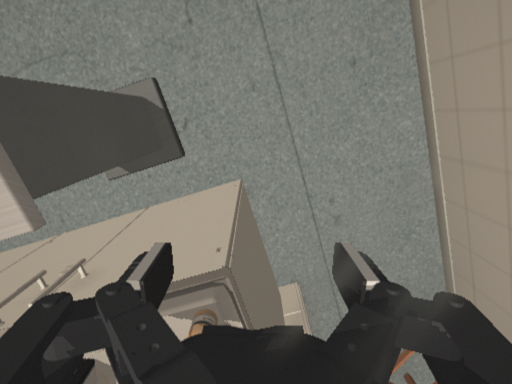

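View pics/t1.png

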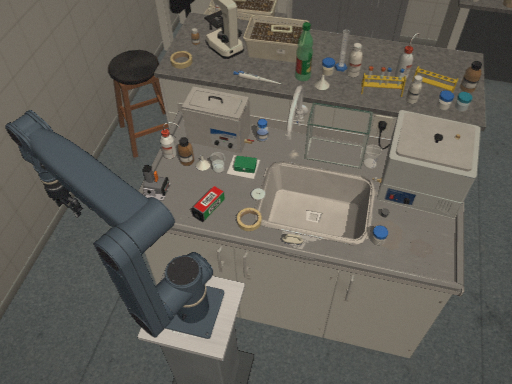

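The arm did not move because the call was refused; each row probably needs every key.

```bash
python3 -m crank '[{"x":-0.05,"y":-0.02,"z":0.02,"wx":0,"wy":0,"wz":0,"grip":100}]'
```

```text
t: 0.33
tool_pos: [163.9, 480.9, 275.6]
orientation: [0.697, 0.101, 0.701, -0.111]
ft_force: [0.7, -0.3, -0.6]
grip_width: 85.5
```

```bash
python3 -m crank '[{"x":-0.06,"y":-0.22,"z":0.24,"wx":0,"wy":0,"wz":0,"grip":100},{"x":-0.06,"y":-0.22,"z":0.24,"wx":0,"wy":0,"wz":0,"grip":100},{"x":-0.06,"y":-0.22,"z":0.24,"wx":0,"wy":0,"wz":0,"grip":100},{"x":-0.06,"y":-0.22,"z":0.24,"wx":0,"wy":0,"wz":0,"grip":100},{"x":-0.06,"y":-0.22,"z":0.24,"wx":0,"wy":0,"wz":0,"grip":100},{"x":-0.06,"y":-0.22,"z":0.24,"wx":0,"wy":0,"wz":0,"grip":100},{"x":-0.06,"y":-0.22,"z":0.24,"wx":0,"wy":0,"wz":0,"grip":100},{"x":-0.06,"y":-0.22,"z":0.24,"wx":0,"wy":0,"wz":0,"grip":100},{"x":-0.06,"y":-0.22,"z":0.24,"wx":0,"wy":0,"wz":0,"grip":100},{"x":-0.06,"y":-0.22,"z":0.24,"wx":0,"wy":0,"wz":0,"grip":100},{"x":-0.06,"y":-0.22,"z":0.24,"wx":0,"wy":0,"wz":0,"grip":100},{"x":-0.06,"y":-0.22,"z":0.24,"wx":0,"wy":0,"wz":0,"grip":100}]'
python3 - <<'E'
from h import *
save('wrist','w2');save('top','t2'); print(q2R(manip.state()['orientation']).round(3))
E
```

```text
t: 1.33
tool_pos: [329.1, 201.9, 344.3]
orientation: [0.699, 0.106, 0.699, -0.106]
ft_force: [-0.9, -0.3, -0.4]
grip_width: 85.4
[[-0.001  0.296  0.955]
 [-0.     0.955 -0.296]
 [-1.    -0.    -0.001]]
```

View pics/w2.png

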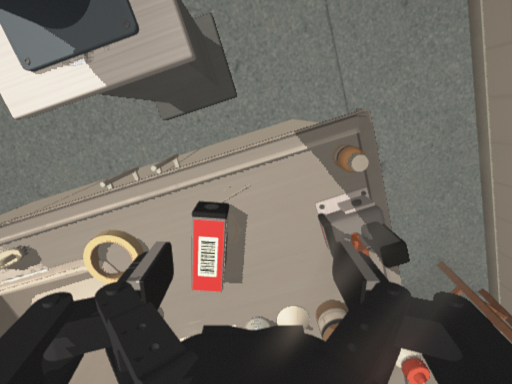

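View pics/t2.png

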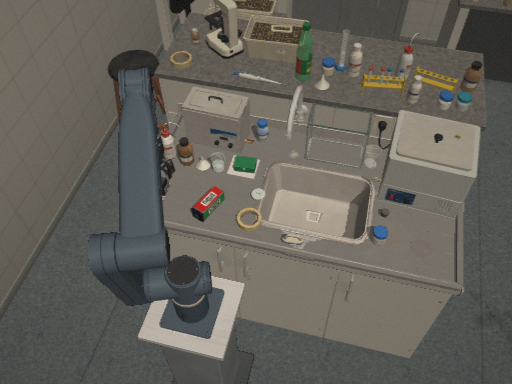

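```bash
python3 -m crank '[{"x":0,"y":0.06,"z":0.12,"wx":0,"wy":0,"wz":0,"grip":100},{"x":0,"y":0.06,"z":0.12,"wx":0,"wy":0,"wz":0,"grip":100},{"x":0,"y":0.06,"z":0.12,"wx":0,"wy":0,"wz":0,"grip":100},{"x":0,"y":0.06,"z":0.12,"wx":0,"wy":0,"wz":0,"grip":100},{"x":0,"y":0.06,"z":0.12,"wx":0,"wy":0,"wz":0,"grip":100},{"x":0,"y":0.06,"z":0.12,"wx":0,"wy":0,"wz":0,"grip":100}]'
python3 - <<'E'
from h import *
im,d=save('wrist','w3')
c=cv2.resize(im[60:320,120:420],None,fx=2.6,fy=2.3,interpolation=cv2.INTER_CUBIC)
cv2.imwrite('pics/w3c.png',cv2.cvtColor(c,cv2.COLOR_RGB2BGR))
E
```

```text
t: 1.93
tool_pos: [461.3, 223.4, 343.6]
orientation: [0.698, 0.106, 0.7, -0.107]
ft_force: [0.0, 0.7, 0.1]
grip_width: 85.7
```

View pics/w3.png

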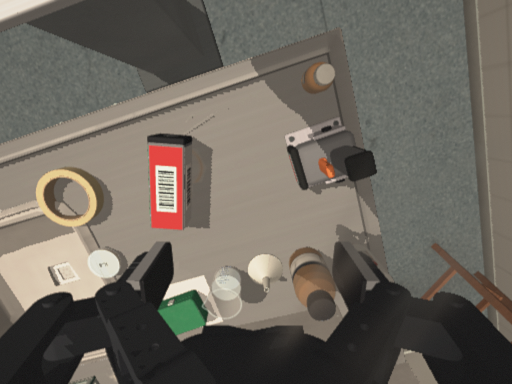

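View pics/w3c.png

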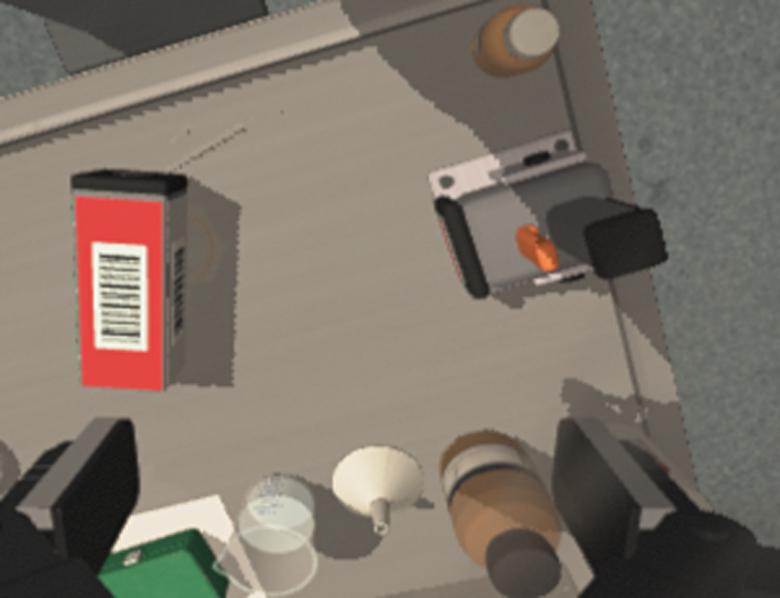

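The view is clear: the block's red top is at (150-190, 140-230), the scanner's nose bar runs (288,147)-(303,188), the grip top is at ~(361,163) and the trigger at ~(325,168). Next I'll work out both poses.

```bash
python3 - <<'E'
from h import *
z=np.load('pics/w3.npz'); im=z['im'].astype(int);c=cam('wrist','w3');P=cloud(c,z['d'])
r,g,b=im[...,0],im[...,1],im[...,2]
def ctr(m):
    cs,_=cv2.findContours(m.astype(np.uint8),cv2.RETR_EXTERNAL,cv2.CHAIN_APPROX_NONE); return max(cs,key=cv2.contourArea)[:,0]
m=(r>130)&(g<90)&(b<90); m[:,250:]=0
m=cv2.morphologyEx(m.astype(np.uint8),cv2.MORPH_CLOSE,np.ones((25,25)))
w=ray(c,ctr(m),56); rc=cv2.minAreaRect(w[:,:2].astype(np.float32)); print('red',rc,cv2.boxPoints(rc).round())
mm=(P[...,2]>35)&(P[...,2]<75)&(P[...,1]<200)&(P[...,1]>0)&(P[...,0]<560)&(P[...,0]>350)
Q=P[mm]; rc=cv2.minAreaRect(Q[:,:2].astype(np.float32)); print('depth blk',rc,np.median(Q[:,2]))
# grip top by depth
mm=(P[...,2]>130)&(P[...,2]<165)&(P[...,1]>280)&(P[...,0]>400)&(P[...,0]<560)
v,u=np.nonzero(mm);print(len(u),u.min(),u.max(),v.min(),v.max())
rc=cv2.minAreaRect(P[mm][:,:2].astype(np.float32)); print('grip',rc,np.median(P[mm][:,2]))
pts=np.array([(588,222),(652,210),(665,257),(600,278)],float)/[2.6,2.3]+[120,60]
w=ray(c,pts,150);print(w.round(1),w.mean(0));
# head
for lo,hi in [(55,75)]:
    mm=(P[...,2]>lo)&(P[...,2]<hi)&(P[...,1]>250)&(P[...,0]>400)&(P[...,0]<560)
    rc=cv2.minAreaRect(P[mm][:,:2].astype(np.float32)); print('head',rc,cv2.boxPoints(rc).round(),np.median(P[mm][:,2]))
pts=np.array([(437,200),(470,298),(487,296),(452,196)],float)/[2.6,2.3]+[120,60]
w=ray(c,pts,67);print('nosebar',w.round(1))
pts=np.array([(431,173),(573,130),(448,181),(565,146)],float)/[2.6,2.3]+[120,60]
print('foot',ray(c,pts,6).round(1))
for n,px in [('dropcap',(323,74)),('funnel tip',(267,288))]: print(n,P[px[1],px[0]].round())
o=(r>180)&(g>50)&(g<140)&(b<80);o[:,:300]=0;o[200:]=0;o[:130]=0
print('trig',P[o].mean(0).round(1),P[o].min(0).round(1),P[o].max(0).round(1))
E
```

```text
red ((459.979248046875, 80.42149353027344), (48.369632720947266, 132.87222290039062), 68.42981719970703) [[389.  82.]
 [513.  34.]
 [531.  78.]
 [407. 127.]]
depth blk ((453.21636962890625, 83.73521423339844), (57.80247497558594, 149.9704132080078), 68.4455795288086) 56.19103766119008
812 343 376 150 180
grip ((487.1608581542969, 351.167724609375), (32.10367965698242, 34.08989715576172), 2.15690016746521) 149.03687896065588
[[470.5 335.6 150. ]
 [473.  364.2 150. ]
 [498.8 365.5 150. ]
 [501.  334.9 150. ]] [485.80795838 350.0488326  150.        ]
head ((487.6282043457031, 330.22576904296875), (66.42200469970703, 96.43262481689453), 1.4577311277389526) [[453. 378.]
 [456. 281.]
 [522. 283.]
 [520. 379.]] 65.0146464964958
nosebar [[452.  280.6  67. ]
 [520.2 282.3  67. ]
 [521.8 292.2  67. ]
 [452.  289.3  67. ]]
foot [[441.2 287.3   6. ]
 [438.8 380.2   6. ]
 [450.  296.2   6. ]
 [448.1 373.1   6. ]]
dropcap [372. 349.  77.]
funnel tip [679. 182.  59.]
trig [489.  317.5 123.3] [479.6 314.2  83.3] [497.3 324.9 129.3]
```

```bash
python3 - <<'E'
from h import *
print(manip.state()['qpos'].round(3))
z=np.load('pics/w3.npz'); d=z['d'];P=cloud(cam('wrist','w3'),d)
T=(P-z['tp'])@q2R(z['q'])
for sl in [(slice(240,300),slice(100,175)),(slice(240,300),slice(330,390))]:
    t=T[sl][ (d[sl]>0)&(d[sl]<230)]
    print(len(t),t.min(0).round(),t.max(0).round()); k=t[t[:,0]>t[:,0].max()-6]; print('tip',k.min(0).round(1),k.max(0).round(1))
E
```

```text
[0.32  0.065 0.312 1.819 0.    0.622]
2715 [-47. -56. -15.] [  5. -38.  12.]
tip [ -1.3 -48.7 -11.1] [  4.7 -41.7  10.3]
2455 [-47.  39. -14.] [ 5. 57. 11.]
tip [ -1.5  42.9 -11.3] [ 4.5 49.8 10.4]
```

```bash
python3 -m crank '[{"x":0.05,"y":-0.2,"z":0.029,"wx":-85.7,"wy":0,"wz":0,"grip":100},{"x":0.1,"y":-0.2,"z":0.029,"wx":-85.7,"wy":0,"wz":0,"grip":100},{"x":0.15,"y":-0.2,"z":0.029,"wx":-85.7,"wy":0,"wz":0,"grip":100},{"x":0.2,"y":-0.2,"z":0.029,"wx":-85.7,"wy":0,"wz":0,"grip":100},{"x":0.2,"y":-0.2,"z":0.029,"wx":-85.7,"wy":0,"wz":0,"grip":100},{"x":0.2,"y":-0.2,"z":0.029,"wx":-85.7,"wy":0,"wz":0,"grip":100},{"x":0.2,"y":-0.2,"z":0.029,"wx":-85.7,"wy":0,"wz":0,"grip":100},{"x":0.2,"y":-0.2,"z":0.029,"wx":-85.7,"wy":0,"wz":0,"grip":100},{"x":0.2,"y":-0.2,"z":0.029,"wx":-85.7,"wy":0,"wz":0,"grip":100},{"x":0.2,"y":-0.2,"z":0.029,"wx":-85.7,"wy":0,"wz":0,"grip":100},{"x":0.2,"y":-0.2,"z":0.029,"wx":-85.7,"wy":0,"wz":0,"grip":100},{"x":0.2,"y":-0.2,"z":0.029,"wx":-85.7,"wy":0,"wz":0,"grip":100},{"x":0.2,"y":-0.2,"z":0.029,"wx":-85.7,"wy":0,"wz":0,"grip":100},{"x":0.2,"y":-0.2,"z":0.029,"wx":-85.7,"wy":0,"wz":0,"grip":100},{"x":0.2,"y":-0.2,"z":0.029,"wx":-85.7,"wy":0,"wz":0,"grip":100}]'
python3 - <<'E'
from h import *
s=manip.state();Rt=q2R(s['orientation']);print(Rt.round(3),s['tool_pos'])
n=np.array([.367,.93]);a=np.array([.93,-.367]);e=s['tool_pos'][:2]-[453.2,83.7];print('n,a off',e@n,e@a)
E
```

```text
t: 3.23
tool_pos: [429.7, 23.3, 145.4]
orientation: [0.586, -0.397, 0.585, 0.396]
ft_force: [0.5, -0.5, 0.1]
grip_width: 85.6
[[ 0.002 -0.928  0.371]
 [-0.     0.371  0.928]
 [-1.    -0.002  0.   ]] [429.72028289  23.34651065 145.37903843]
n,a off -64.745801278713 0.3135936774087049
```

```bash
python3 -m crank '[{"x":0.04,"y":0,"z":0,"wx":0,"wy":0,"wz":0,"grip":100},{"x":0.07,"y":0,"z":0,"wx":0,"wy":0,"wz":0,"grip":100},{"x":0.0945,"y":0,"z":0,"wx":0,"wy":0,"wz":0,"grip":100},{"x":0.0945,"y":0,"z":0.01,"wx":0,"wy":0,"wz":0,"grip":100},{"x":0.0945,"y":0,"z":0.02,"wx":0,"wy":0,"wz":0,"grip":100},{"x":0.0945,"y":0,"z":0.025,"wx":0,"wy":0,"wz":0,"grip":100},{"x":0.0945,"y":0,"z":0.03,"wx":0,"wy":0,"wz":0,"grip":100},{"x":0.0945,"y":0,"z":0.034,"wx":0,"wy":0,"wz":0,"grip":100},{"x":0.0945,"y":0,"z":0.038,"wx":0,"wy":0,"wz":0,"grip":100},{"x":0.0945,"y":0,"z":0.041,"wx":0,"wy":0,"wz":0,"grip":100},{"x":0.0945,"y":0,"z":0.044,"wx":0,"wy":0,"wz":0,"grip":100}]'
python3 - <<'E'
from h import *
save('scene','s4');save('top','t4');save('wrist','w4')
E
```

```text
t: 4.15
tool_pos: [447.3, 63.1, 51.2]
orientation: [0.585, -0.398, 0.585, 0.396]
ft_force: [-2.8, -6.9, 5.6]
grip_width: 85.4
```

View pics/w4.png

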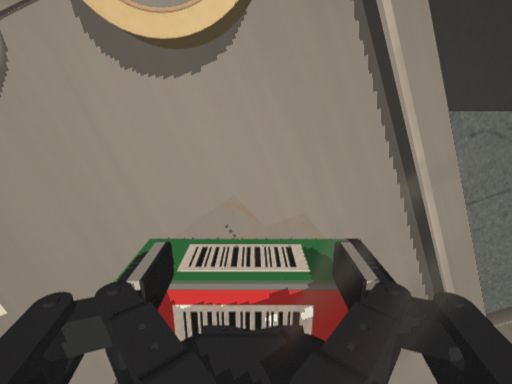

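View pics/t4.png

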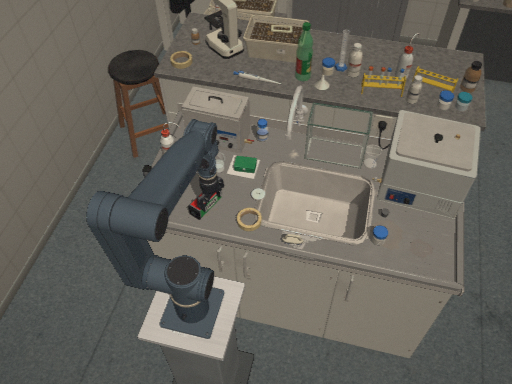

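The block is tipping cleanly, with the green face tilting up under both fingers. I'll keep pushing past balance.

```bash
python3 -m crank '[{"x":0,"y":0,"z":0.003,"wx":0,"wy":0,"wz":0,"grip":100},{"x":0,"y":0,"z":0.005,"wx":0,"wy":0,"wz":0,"grip":100},{"x":0,"y":0,"z":0.007,"wx":0,"wy":0,"wz":0,"grip":100},{"x":0,"y":0,"z":0.009,"wx":0,"wy":0,"wz":0,"grip":100},{"x":0,"y":0,"z":0.010,"wx":0,"wy":0,"wz":0,"grip":100},{"x":0,"y":0,"z":0.010,"wx":0,"wy":0,"wz":0,"grip":100},{"x":0,"y":0,"z":0.010,"wx":0,"wy":0,"wz":0,"grip":100},{"x":0,"y":0,"z":0.010,"wx":0,"wy":0,"wz":0,"grip":100}]'
python3 - <<'E'
from h import *
save('wrist','w5')
E
```

```text
t: 4.97
tool_pos: [450.7, 72.0, 51.2]
orientation: [0.585, -0.398, 0.585, 0.396]
ft_force: [-1.9, -5.7, 5.7]
grip_width: 85.6
```

View pics/w5.png

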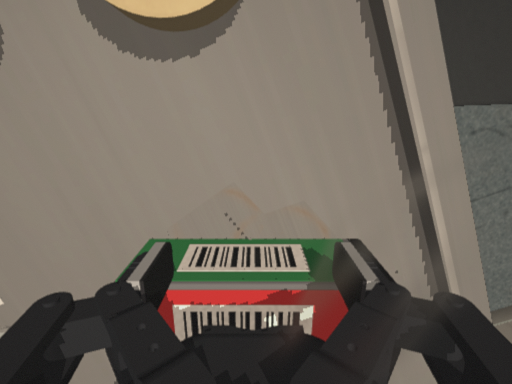

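```bash
cat >> h.py <<'E'
def planes(f):
    z=np.load(f'pics/{f}.npz'); im=z['im'].astype(int); P=cloud(cam('wrist',f),z['d']); r,g,b=im[...,0],im[...,1],im[...,2]
    for n,m in [('green',(g>70)&(r<60)&(b<90)),('red',(r>130)&(g<70)&(b<90)),('blue',(b>100)&(r<70))]:
        m=m.copy(); m[:200]=False
        q=P[m]; 
        if len(q)<80: continue
        c=np.median(q,0); q=q[np.linalg.norm(q-c,axis=1)<110]; c=q.mean(0)
        nn=np.linalg.svd(q-c)[2][2]; nn*=np.sign(nn[2]); print(n,len(q),c.round(1),nn.round(3),'tilt',np.degrees(np.arccos(nn[2])).round(1), 'zrange',np.percentile(q[:,2],[1,99]).round(1))
E
python3 - <<'E'
from h import *
planes('w4');planes('w5')
E
```

```text
green 2310 [460.   70.1  33.1] [0.378 0.926 0.017] tilt 89.0 zrange [ 5.  53.9]
red 1495 [468.6  75.3  56.1] [0.006 0.019 1.   ] tilt 1.2 zrange [54.8 57.3]
green 2279 [462.7  78.8  33.1] [0.379 0.925 0.018] tilt 89.0 zrange [ 5.1 54.2]
red 1490 [472.4  83.5  56.1] [0.012 0.032 0.999] tilt 2.0 zrange [54.7 57.3]
```

The block stayed flat (tilt about 1°) and slid roughly 27 mm. Friction at the fingertips holds its face down, so I'll push along the tipping arc, up as well as forward, so that friction helps.

```bash
python3 -m crank '[{"x":0,"y":0,"z":-0.004,"wx":0,"wy":0,"wz":0,"grip":100},{"x":0.0045,"y":0,"z":-0.004,"wx":0,"wy":0,"wz":0,"grip":100},{"x":0.0045,"y":0,"z":0.0015,"wx":0,"wy":0,"wz":0,"grip":100},{"x":0.0045,"y":0,"z":0.002,"wx":0,"wy":0,"wz":0,"grip":100},{"x":-0.0002,"y":0,"z":0.0059,"wx":0,"wy":0,"wz":0,"grip":100},{"x":-0.0046,"y":0,"z":0.0101,"wx":0,"wy":0,"wz":0,"grip":100},{"x":-0.0086,"y":0,"z":0.0148,"wx":0,"wy":0,"wz":0,"grip":100},{"x":-0.0121,"y":0,"z":0.0197,"wx":0,"wy":0,"wz":0,"grip":100}]'
python3 - <<'E'
from h import *
save('wrist','w6');planes('w6')
E
```

```text
t: 5.68
tool_pos: [457.5, 92.3, 62.7]
orientation: [0.585, -0.397, 0.585, 0.397]
ft_force: [-1.0, -1.1, -1.4]
grip_width: 85.4
green 3021 [482.   88.7  47.5] [-0.363 -0.878  0.311] tilt 71.9 zrange [23.3 69.3]
red 484 [482.8 104.8  69.6] [0.141 0.352 0.925] tilt 22.3 zrange [66.8 71.3]
```

View pics/w6.png

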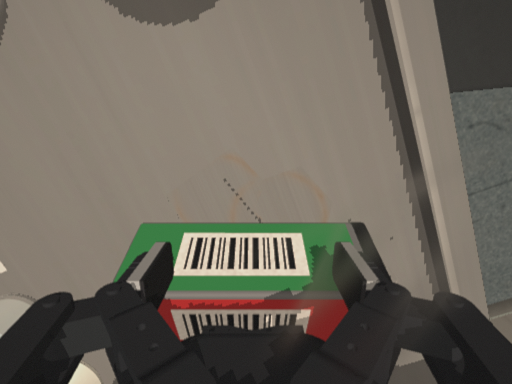

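It now tips about 20°, following the arc. I'll carry on past balance.

```bash
python3 -m crank '[{"x":-0.0031,"y":0,"z":0.0053,"wx":0,"wy":0,"wz":0,"grip":100},{"x":-0.0058,"y":0,"z":0.0108,"wx":0,"wy":0,"wz":0,"grip":100},{"x":-0.0079,"y":0,"z":0.0165,"wx":0,"wy":0,"wz":0,"grip":100},{"x":-0.0096,"y":0,"z":0.0224,"wx":0,"wy":0,"wz":0,"grip":100},{"x":-0.0107,"y":0,"z":0.0284,"wx":0,"wy":0,"wz":0,"grip":100},{"x":-0.0113,"y":0,"z":0.0345,"wx":0,"wy":0,"wz":0,"grip":100},{"x":-0.0115,"y":0,"z":0.0400,"wx":0,"wy":0,"wz":0,"grip":100},{"x":-0.0115,"y":0,"z":0.0400,"wx":0,"wy":0,"wz":0,"grip":100},{"x":-0.0115,"y":0,"z":0.0300,"wx":0,"wy":0,"wz":0,"grip":100},{"x":-0.0115,"y":0,"z":0.01,"wx":0,"wy":0,"wz":0,"grip":100},{"x":-0.0115,"y":0,"z":-0.01,"wx":0,"wy":0,"wz":0,"grip":100},{"x":-0.0115,"y":0,"z":-0.015,"wx":0,"wy":0,"wz":0,"grip":100}]'
python3 - <<'E'
from h import *
save('wrist','w7');planes('w7')
E
```

```text
t: 6.73
tool_pos: [450.0, 75.1, 73.1]
orientation: [0.585, -0.396, 0.587, 0.396]
ft_force: [0.9, -0.3, -0.8]
grip_width: 85.4
blue 1126 [439.6 151.1  25. ] [-0.371 -0.929  0.003] tilt 89.8 zrange [ 4.2 52.4]
```

View pics/w7.png

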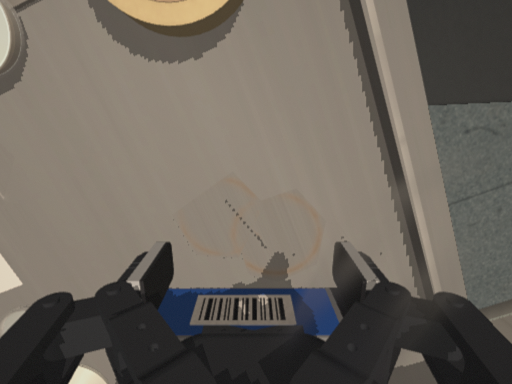

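The roll worked: blue now faces back, green is up and the block lies flat. Next I'll go above it to square it and drag it back (jaws across it, on the worktop) so that one more roll ends in place.

```bash
python3 -m crank '[{"x":-0.04,"y":0,"z":0,"wx":7,"wy":0,"wz":0,"grip":100},{"x":-0.08,"y":0,"z":0.02,"wx":14,"wy":0,"wz":0,"grip":100},{"x":-0.1,"y":0,"z":0.05,"wx":21,"wy":0,"wz":0,"grip":100},{"x":-0.1,"y":0,"z":0.095,"wx":90,"wy":0,"wz":0,"grip":100},{"x":-0.1,"y":0,"z":0.095,"wx":90,"wy":0,"wz":0,"grip":100},{"x":-0.1,"y":0,"z":0.095,"wx":90,"wy":0,"wz":0,"grip":100},{"x":-0.1,"y":0,"z":0.095,"wx":90,"wy":0,"wz":0,"grip":100},{"x":-0.1,"y":0,"z":0.095,"wx":90,"wy":0,"wz":0,"grip":100},{"x":-0.1,"y":0,"z":0.095,"wx":90,"wy":0,"wz":0,"grip":100},{"x":-0.1,"y":0,"z":0.095,"wx":90,"wy":0,"wz":0,"grip":100},{"x":-0.1,"y":0,"z":0.095,"wx":90,"wy":0,"wz":0,"grip":100},{"x":-0.1,"y":0,"z":0.095,"wx":90,"wy":0,"wz":0,"grip":100},{"x":-0.1,"y":0,"z":0.095,"wx":90,"wy":0,"wz":0,"grip":100},{"x":-0.1,"y":0,"z":0.095,"wx":90,"wy":0,"wz":0,"grip":100}]'
python3 - <<'E'
from h import *
save('wrist','w8');planes('w8');s=manip.state();print(q2R(s['orientation']).round(3),s['tool_pos'],s['qpos'].round(2))
P=cloud(cam('wrist','w8'),np.load('pics/w8.npz')['d'])
m=(P[...,2]>48)&(P[...,2]<62)&(P[...,1]>70)&(P[...,1]<250)&(P[...,0]>380)&(P[...,0]<600)
m=cv2.morphologyEx(m.astype(np.uint8),cv2.MORPH_OPEN,np.ones((5,5)))>0
v,u=np.nonzero(m);print(u.min(),u.max(),v.min(),v.max());print(cv2.minAreaRect(P[m][:,:2].astype(np.float32)))
E
```

```text
t: 7.95
tool_pos: [486.9, 165.9, 173.5]
orientation: [0.694, 0.134, 0.694, -0.134]
ft_force: [0.3, -0.5, -0.6]
grip_width: 85.2
[[-0.     0.368  0.93 ]
 [ 0.     0.93  -0.368]
 [-1.     0.    -0.   ]] [486.8661955  165.82612575 173.52725399] [ 0.2   0.02 -0.08  1.47  0.    0.57]
216 281 111 264
((485.4154968261719, 163.4937744140625), (56.8031005859375, 148.6190948486328), 68.33477783203125)
```

View pics/w8.png

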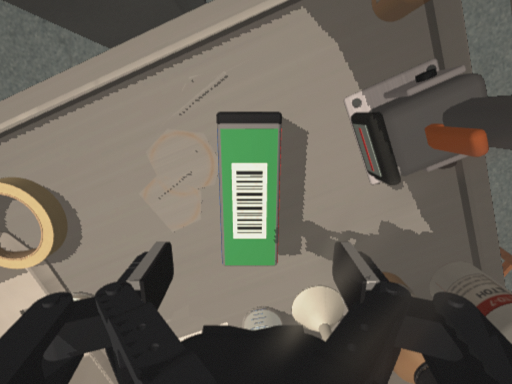

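Green is up and the block is at (485,163), yaw -21.7°. I'll lower the open jaws over it, narrow them to a loose cage, then drag.

```bash
python3 -m crank '[{"x":0.03,"y":-0.0027,"z":-0.0005,"wx":0,"wy":0,"wz":0,"grip":100},{"x":0.07,"y":-0.0027,"z":-0.0005,"wx":0,"wy":0,"wz":0,"grip":100},{"x":0.11,"y":-0.0027,"z":-0.0005,"wx":0,"wy":0,"wz":0,"grip":100},{"x":0.135,"y":-0.0027,"z":-0.0005,"wx":0,"wy":0,"wz":0,"grip":100},{"x":0.141,"y":-0.0027,"z":-0.0005,"wx":0,"wy":0,"wz":0,"grip":68},{"x":0.141,"y":-0.0027,"z":-0.0005,"wx":0,"wy":0,"wz":0,"grip":68},{"x":0.141,"y":-0.0027,"z":-0.0005,"wx":0,"wy":0,"wz":0,"grip":68},{"x":0.141,"y":-0.0027,"z":-0.0005,"wx":0,"wy":0,"wz":0,"grip":68},{"x":0.141,"y":-0.0027,"z":-0.0005,"wx":0,"wy":0,"wz":0,"grip":68}]' 20
python3 - <<'E'
from h import *
s=manip.state();Rt=q2R(s['orientation']);tp=s['tool_pos'];print(tp)
d=np.array([493.1,128,tp[2]])-tp; print((Rt.T@d).round(1), np.degrees(np.arctan2(Rt[1,1],Rt[0,1])))
E
```

```text
t: 8.75
tool_pos: [487.2, 163.4, 35.2]
orientation: [0.696, 0.133, 0.693, -0.133]
ft_force: [-1.2, -0.5, 0.1]
grip_width: 58.2
[487.1969832  163.40628913  35.16013056]
[  0.  -30.7  18.6] 68.30678778251331
```

```bash
python3 -m crank '[{"x":0,"y":-0.003,"z":0.002,"wx":-4,"wy":0,"wz":0,"grip":68},{"x":0,"y":-0.008,"z":0.005,"wx":-8,"wy":0,"wz":0,"grip":68},{"x":0,"y":-0.014,"z":0.009,"wx":-13,"wy":0,"wz":0,"grip":68},{"x":0,"y":-0.020,"z":0.013,"wx":-18,"wy":0,"wz":0,"grip":68},{"x":0,"y":-0.026,"z":0.017,"wx":-22,"wy":0,"wz":0,"grip":68},{"x":0,"y":-0.0303,"z":0.0203,"wx":-23.3,"wy":0,"wz":0,"grip":68},{"x":0,"y":-0.0303,"z":0.0203,"wx":-23.3,"wy":0,"wz":0,"grip":68},{"x":0,"y":-0.0303,"z":0.0203,"wx":-23.3,"wy":0,"wz":0,"grip":58},{"x":0,"y":-0.0303,"z":0.0203,"wx":-23.3,"wy":0,"wz":0,"grip":58},{"x":0,"y":-0.0303,"z":0.0203,"wx":-23.3,"wy":0,"wz":0,"grip":58},{"x":0,"y":-0.0303,"z":0.0203,"wx":-23.3,"wy":0,"wz":0,"grip":100},{"x":0,"y":-0.0303,"z":0.0203,"wx":-23.3,"wy":0,"wz":0,"grip":100},{"x":0,"y":-0.0303,"z":0.0203,"wx":-23.3,"wy":0,"wz":0,"grip":100},{"x":0,"y":-0.0303,"z":0.0203,"wx":-23.3,"wy":0,"wz":0,"grip":100}]' 20
python3 -m crank '[{"x":-0.03,"y":0,"z":0,"wx":0,"wy":0,"wz":0,"grip":100},{"x":-0.07,"y":0,"z":0,"wx":0,"wy":0,"wz":0,"grip":100},{"x":-0.11,"y":0,"z":0,"wx":0,"wy":0,"wz":0,"grip":100},{"x":-0.15,"y":0,"z":0,"wx":0,"wy":0,"wz":0,"grip":100},{"x":-0.15,"y":0,"z":0,"wx":0,"wy":0,"wz":0,"grip":100}]'
cat >> h.py <<'E'
def blk(f,y0,y1):
    P=cloud(cam('wrist',f),np.load(f'pics/{f}.npz')['d'])
    m=(P[...,2]>48)&(P[...,2]<62)&(P[...,1]>y0)&(P[...,1]<y1)&(P[...,0]>380)&(P[...,0]<600)
    m=cv2.morphologyEx(m.astype(np.uint8),cv2.MORPH_OPEN,np.ones((5,5)))>0
    v,u=np.nonzero(m);print(u.min(),u.max(),v.min(),v.max());print(cv2.minAreaRect(P[m][:,:2].astype(np.float32)))
E
python3 - <<'E'
from h import *
save('wrist','w9');blk('w9',40,240);s=manip.state();print(s['tool_pos'],q2R(s['orientation']).round(3))
E
```

```text
t: 9.92
tool_pos: [493.0, 127.7, 32.4]
orientation: [0.707, -0.01, 0.707, 0.01]
ft_force: [-0.0, 0.2, 0.7]
grip_width: 85.5
t: 10.33
tool_pos: [497.8, 128.3, 192.3]
orientation: [0.713, -0.009, 0.701, 0.01]
ft_force: [1.2, 0.5, 2.3]
grip_width: 84.9
221 289 100 249
((491.4927978515625, 128.567138671875), (56.68812942504883, 149.32821655273438), 86.35279846191406)
[496.6658689  128.12817449 188.66625808] [[ 0.011 -0.028  1.   ]
 [ 0.001  1.     0.028]
 [-1.     0.001  0.011]]
```

View pics/w9.png

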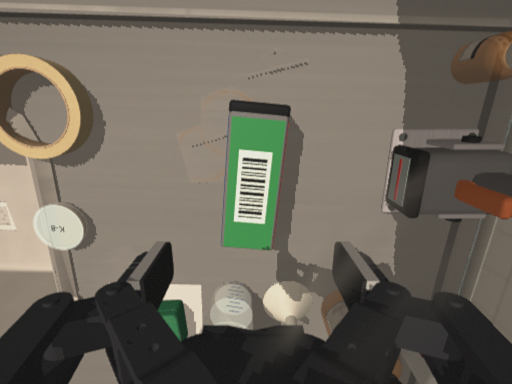

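Yaw is -3.7° against the wanted +1.6°, because the jaws did not fully close in time. I'll repeat the squaring close for longer.

```bash
python3 -m crank '[{"x":0.04,"y":0,"z":0,"wx":0,"wy":0,"wz":0,"grip":100},{"x":0.08,"y":0,"z":0,"wx":0,"wy":0,"wz":0,"grip":100},{"x":0.12,"y":0,"z":0,"wx":0,"wy":0,"wz":0,"grip":100},{"x":0.151,"y":0,"z":0,"wx":0,"wy":0,"wz":0,"grip":100},{"x":0.151,"y":0,"z":0,"wx":0,"wy":0,"wz":0,"grip":58},{"x":0.151,"y":0,"z":0,"wx":0,"wy":0,"wz":0,"grip":55},{"x":0.151,"y":0,"z":0,"wx":0,"wy":0,"wz":0,"grip":50},{"x":0.151,"y":0,"z":0,"wx":0,"wy":0,"wz":0,"grip":50},{"x":0.151,"y":0,"z":0,"wx":0,"wy":0,"wz":0,"grip":50},{"x":0.151,"y":0,"z":0,"wx":0,"wy":0,"wz":0,"grip":50},{"x":0.151,"y":0,"z":0,"wx":0,"wy":0,"wz":0,"grip":50},{"x":0.151,"y":0,"z":0,"wx":0,"wy":0,"wz":0,"grip":50}]' 25
python3 -m crank '[{"x":0,"y":0,"z":0,"wx":0,"wy":0,"wz":0,"grip":100},{"x":0,"y":0,"z":0,"wx":0,"wy":0,"wz":0,"grip":100},{"x":0,"y":0,"z":0,"wx":0,"wy":0,"wz":0,"grip":100},{"x":0,"y":0,"z":0,"wx":0,"wy":0,"wz":0,"grip":100},{"x":-0.03,"y":0,"z":0,"wx":0,"wy":0,"wz":0,"grip":100},{"x":-0.07,"y":0,"z":0,"wx":0,"wy":0,"wz":0,"grip":100},{"x":-0.11,"y":0,"z":0,"wx":0,"wy":0,"wz":0,"grip":100},{"x":-0.11,"y":0,"z":0,"wx":0,"wy":0,"wz":0,"grip":100},{"x":-0.11,"y":0,"z":0,"wx":0,"wy":0,"wz":0,"grip":100}]' 25
python3 - <<'E'
from h import *
save('wrist','w10');blk('w10',40,240);s=manip.state();print(s['tool_pos'],q2R(s['orientation']).round(3))
E
```

```text
t: 11.38
tool_pos: [493.5, 127.7, 32.2]
orientation: [0.707, -0.01, 0.707, 0.01]
ft_force: [-0.1, -0.3, -4.7]
grip_width: 57.3
t: 12.13
tool_pos: [496.1, 128.1, 146.1]
orientation: [0.71, -0.01, 0.704, 0.01]
ft_force: [-0.4, -0.7, -0.5]
grip_width: 85.5
215 297 104 278
((493.8621826171875, 128.18661499023438), (56.812599182128906, 150.2810516357422), 86.1910629272461)
[494.36946881 127.86454183 143.45014158] [[ 0.004 -0.028  1.   ]
 [ 0.     1.     0.028]
 [-1.     0.     0.004]]
```

The jaws closed to 57.3 mm but the block stayed skewed. Instead I'll square it by pushing low with both spread fingers, which also sets up the roll.

```bash
python3 -m crank '[{"x":0,"y":-0.068,"z":0.003,"wx":-90,"wy":0,"wz":0,"grip":100},{"x":0,"y":-0.068,"z":0.003,"wx":-90,"wy":0,"wz":0,"grip":100},{"x":0,"y":-0.068,"z":0.003,"wx":-90,"wy":0,"wz":0,"grip":100},{"x":0,"y":-0.068,"z":0.003,"wx":-90,"wy":0,"wz":0,"grip":100},{"x":0,"y":-0.068,"z":0.003,"wx":-90,"wy":0,"wz":0,"grip":100},{"x":0,"y":-0.068,"z":0.003,"wx":-90,"wy":0,"wz":0,"grip":100},{"x":0,"y":-0.068,"z":0.003,"wx":-90,"wy":0,"wz":0,"grip":100},{"x":0,"y":-0.068,"z":0.003,"wx":-90,"wy":0,"wz":0,"grip":100},{"x":0,"y":-0.068,"z":0.003,"wx":-90,"wy":0,"wz":0,"grip":100},{"x":0,"y":-0.068,"z":0.003,"wx":-90,"wy":0,"wz":0,"grip":100},{"x":0,"y":-0.068,"z":0.003,"wx":-90,"wy":0,"wz":0,"grip":100},{"x":0,"y":-0.068,"z":0.003,"wx":-90,"wy":0,"wz":0,"grip":100},{"x":0,"y":-0.068,"z":0.003,"wx":-90,"wy":0,"wz":0,"grip":100},{"x":0,"y":-0.068,"z":0.003,"wx":-90,"wy":0,"wz":0,"grip":100},{"x":0,"y":-0.068,"z":0.003,"wx":-90,"wy":0,"wz":0,"grip":100},{"x":0.04,"y":-0.068,"z":0.003,"wx":-90,"wy":0,"wz":0,"grip":100},{"x":0.08,"y":-0.068,"z":0.003,"wx":-90,"wy":0,"wz":0,"grip":100},{"x":0.12,"y":-0.068,"z":0.003,"wx":-90,"wy":0,"wz":0,"grip":100},{"x":0.122,"y":-0.068,"z":0.003,"wx":-90,"wy":0,"wz":0,"grip":100}]'
python3 - <<'E'
from h import *
save('wrist','w11');planes('w11');s=manip.state();print(s['tool_pos'],q2R(s['orientation']).round(3))
E
```

```text
t: 13.77
tool_pos: [489.2, 59.9, 10.1]
orientation: [0.489, -0.502, 0.498, 0.511]
ft_force: [-2.9, 0.3, -2.1]
grip_width: 85.3
[491.36331099  59.89691631  13.36404551] [[-0.014 -1.    -0.026]
 [ 0.    -0.026  1.   ]
 [-1.     0.014  0.001]]
```

View pics/w11.png

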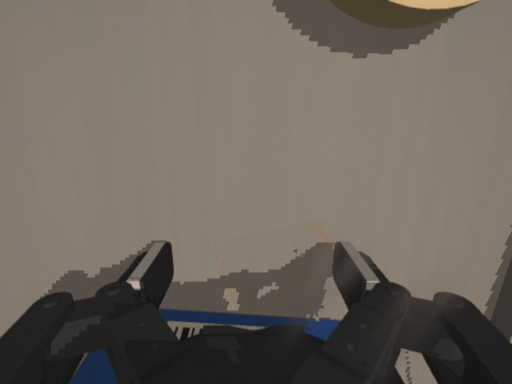

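```bash
python3 -m crank '[{"x":0,"y":0,"z":0.01,"wx":0,"wy":0,"wz":0,"grip":100},{"x":0,"y":0,"z":0.018,"wx":0,"wy":0,"wz":0,"grip":100},{"x":0,"y":0,"z":0.022,"wx":0,"wy":0,"wz":0,"grip":100},{"x":0,"y":0,"z":0.026,"wx":0,"wy":0,"wz":0,"grip":100},{"x":0,"y":0,"z":0.029,"wx":0,"wy":0,"wz":0,"grip":100},{"x":0,"y":0,"z":0.032,"wx":0,"wy":0,"wz":0,"grip":100},{"x":0,"y":0,"z":0.035,"wx":0,"wy":0,"wz":0,"grip":100},{"x":0,"y":0,"z":0.035,"wx":0,"wy":0,"wz":0,"grip":100}]'
python3 - <<'E'
from h import *
save('wrist','w12');planes('w12');s=manip.state();print(s['tool_pos'],q2R(s['orientation']).round(3),s['ft_force'])
E
```

```text
t: 14.48
tool_pos: [499.9, 94.7, 22.3]
orientation: [-0.494, 0.509, -0.492, -0.505]
ft_force: [1.4, -2.4, 1.2]
grip_width: 85.5
green 504 [546.6 123.7  56.8] [-0.081  0.364  0.928] tilt 21.9 zrange [55.1 82.9]
blue 916 [518.5 106.4  16.5] [ 0.021 -1.     0.004] tilt 89.8 zrange [ 3.8 52.7]
[499.1701075   94.65126601  21.69454264] [[ 0.005 -1.    -0.027]
 [-0.001 -0.027  1.   ]
 [-1.    -0.005 -0.001]] [ 1.26492598 -2.48893516  1.96895345]
```

View pics/w12.png

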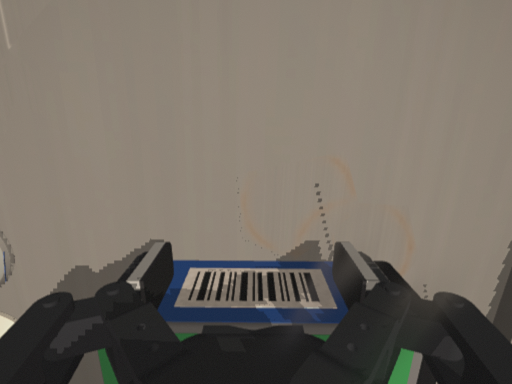

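The blue face is flush with both fingers (normal [0.02,-1], matching the scanner axis). Now the second roll along the tipping arc.

```bash
python3 -m crank '[{"x":0,"y":0,"z":-0.005,"wx":0,"wy":0,"wz":0,"grip":100},{"x":-0.025,"y":0,"z":-0.005,"wx":0,"wy":0,"wz":0,"grip":100},{"x":-0.025,"y":0,"z":-0.005,"wx":0,"wy":0,"wz":0,"grip":100},{"x":-0.025,"y":0,"z":0.001,"wx":0,"wy":0,"wz":0,"grip":100},{"x":-0.025,"y":0,"z":0.002,"wx":0,"wy":0,"wz":0,"grip":100},{"x":-0.0297,"y":0,"z":0.0059,"wx":0,"wy":0,"wz":0,"grip":100},{"x":-0.0341,"y":0,"z":0.0101,"wx":0,"wy":0,"wz":0,"grip":100},{"x":-0.0381,"y":0,"z":0.0148,"wx":0,"wy":0,"wz":0,"grip":100},{"x":-0.0416,"y":0,"z":0.0197,"wx":0,"wy":0,"wz":0,"grip":100}]'
python3 - <<'E'
from h import *
save('wrist','w13');planes('w13')
E
```

```text
t: 15.28
tool_pos: [496.0, 115.2, 61.1]
orientation: [0.493, -0.506, 0.493, 0.507]
ft_force: [0.5, -0.2, -0.4]
grip_width: 85.6
green 2180 [498.7 141.1  68.4] [-0.027  0.634  0.773] tilt 39.4 zrange [ 58.4 122.3]
blue 3596 [504.5 117.7  35.8] [ 0.026 -0.943  0.332] tilt 70.6 zrange [21.3 66.4]
```

Tilted about 20° as planned, with the normal aligned to the scanner axis. Continuing.

```bash
python3 -m crank '[{"x":-0.0031,"y":0,"z":0.0053,"wx":0,"wy":0,"wz":0,"grip":100},{"x":-0.0058,"y":0,"z":0.0108,"wx":0,"wy":0,"wz":0,"grip":100},{"x":-0.0079,"y":0,"z":0.0165,"wx":0,"wy":0,"wz":0,"grip":100},{"x":-0.0096,"y":0,"z":0.0224,"wx":0,"wy":0,"wz":0,"grip":100},{"x":-0.0107,"y":0,"z":0.0284,"wx":0,"wy":0,"wz":0,"grip":100},{"x":-0.0113,"y":0,"z":0.0345,"wx":0,"wy":0,"wz":0,"grip":100},{"x":-0.0115,"y":0,"z":0.0400,"wx":0,"wy":0,"wz":0,"grip":100},{"x":-0.0115,"y":0,"z":0.0400,"wx":0,"wy":0,"wz":0,"grip":100},{"x":-0.0115,"y":0,"z":0.0300,"wx":0,"wy":0,"wz":0,"grip":100},{"x":-0.02,"y":0,"z":0.01,"wx":0,"wy":0,"wz":0,"grip":100},{"x":-0.05,"y":0,"z":-0.02,"wx":0,"wy":0,"wz":0,"grip":100},{"x":-0.08,"y":0,"z":-0.04,"wx":0,"wy":0,"wz":0,"grip":100},{"x":-0.1,"y":0,"z":-0.04,"wx":0,"wy":0,"wz":0,"grip":100},{"x":-0.1,"y":0,"z":-0.04,"wx":0,"wy":0,"wz":0,"grip":100}]'
python3 - <<'E'
from h import *
save('wrist','w14');save('top','t14');save('scene','s14');planes('w14');s=manip.state();print(s['tool_pos'],s['qpos'].round(2))
im=np.load('pics/t14.npz')['im'];c=cv2.resize(im[110:240,130:290],None,fx=5,fy=4.6,interpolation=cv2.INTER_CUBIC)
cv2.imwrite('pics/t14c.png',cv2.cvtColor(c,cv2.COLOR_RGB2BGR))
E
```

```text
t: 16.5
tool_pos: [500.7, 72.4, 166.9]
orientation: [-0.496, 0.509, -0.492, -0.504]
ft_force: [0.2, 0.4, 0.7]
grip_width: 85.5
blue 2151 [506.7 191.6  55.9] [-0.     0.002  1.   ] tilt 0.1 zrange [54.6 57.2]
[497.33435134  73.88004955 160.83622995] [ 0.01 -0.01 -0.13  1.45 -0.   -1.58]
```

View pics/w14.png

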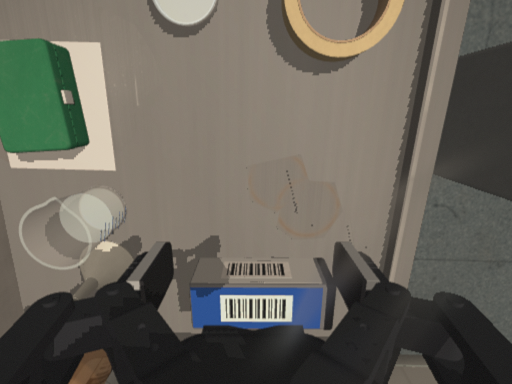

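View pics/t14c.png

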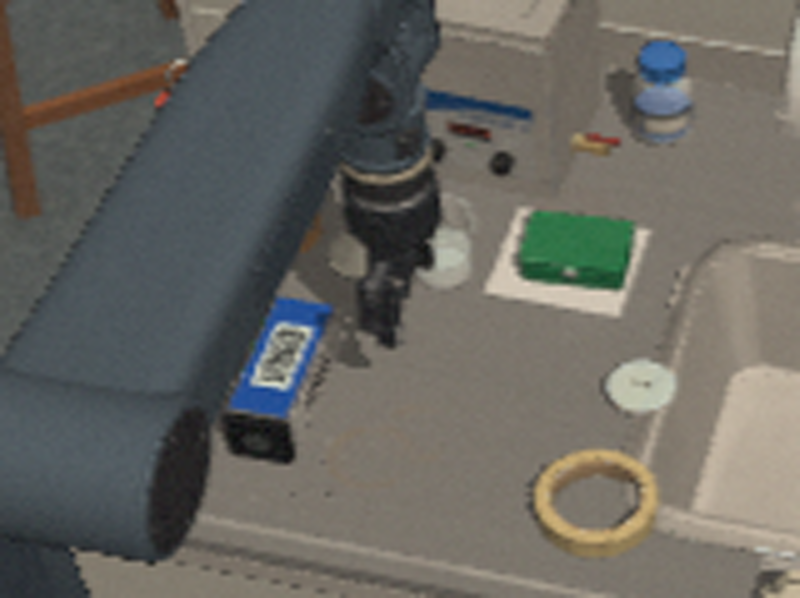

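Blue is up and white faces the robot's right, so green faces the scanner, and the block is flat. I'll rise and turn to measure both it and the scanner in one view.

```bash
python3 -m crank '[{"x":-0.04,"y":0,"z":0,"wx":7,"wy":0,"wz":0,"grip":100},{"x":-0.08,"y":0,"z":0,"wx":14,"wy":0,"wz":0,"grip":100},{"x":-0.11,"y":0,"z":0.02,"wx":21,"wy":0,"wz":0,"grip":100},{"x":-0.12,"y":0,"z":0.14,"wx":90,"wy":0,"wz":0,"grip":100},{"x":-0.12,"y":0,"z":0.14,"wx":90,"wy":0,"wz":0,"grip":100},{"x":-0.12,"y":0,"z":0.14,"wx":90,"wy":0,"wz":0,"grip":100},{"x":-0.12,"y":0,"z":0.14,"wx":90,"wy":0,"wz":0,"grip":100},{"x":-0.12,"y":0,"z":0.14,"wx":90,"wy":0,"wz":0,"grip":100},{"x":-0.12,"y":0,"z":0.14,"wx":90,"wy":0,"wz":0,"grip":100},{"x":-0.12,"y":0,"z":0.14,"wx":90,"wy":0,"wz":0,"grip":100},{"x":-0.12,"y":0,"z":0.14,"wx":90,"wy":0,"wz":0,"grip":100},{"x":-0.12,"y":0,"z":0.14,"wx":90,"wy":0,"wz":0,"grip":100},{"x":-0.12,"y":0,"z":0.14,"wx":90,"wy":0,"wz":0,"grip":100},{"x":-0.12,"y":0,"z":0.14,"wx":90,"wy":0,"wz":0,"grip":100},{"x":-0.12,"y":0,"z":0.14,"wx":90,"wy":0,"wz":0,"grip":100},{"x":-0.12,"y":0,"z":0.14,"wx":90,"wy":0,"wz":0,"grip":100},{"x":-0.12,"y":0,"z":0.14,"wx":90,"wy":0,"wz":0,"grip":100}]'
cat >> h.py <<'E'
def scan(f):
    P=cloud(cam('wrist',f),np.load(f'pics/{f}.npz')['d'])
    for n,lo,hi in [('grip',135,160),('head',58,75)]:
        m=(P[...,2]>lo)&(P[...,2]<hi)&(P[...,1]>250)&(P[...,0]>410)&(P[...,0]<560)
        if m.sum()>50:
            rc=cv2.minAreaRect(P[m][:,:2].astype(np.float32)); print(n,m.sum(),rc,cv2.boxPoints(rc).round(1).tolist())
E
python3 - <<'E'
from h import *
save('wrist','w15');blk('w15',100,250);planes('w15');scan('w15');s=manip.state();print(s['tool_pos'],q2R(s['orientation']).round(3))
E
```

```text
t: 18.07
tool_pos: [493.4, 214.4, 280.6]
orientation: [0.707, -0.011, 0.707, 0.01]
ft_force: [0.1, 0.5, -0.3]
grip_width: 85.2
212 257 108 220
((489.3681945800781, 192.00991821289062), (148.399169921875, 56.6693000793457), 1.588570237159729)
green 265 [681.5 -25.8  20.7] [-0.995 -0.095  0.033] tilt 88.1 zrange [ 6.6 33.4]
blue 658 [547.9 193.9  56.1] [-0.002  0.     1.   ] tilt 0.1 zrange [54.6 57.8]
grip 1156 ((487.24920654296875, 350.2546081542969), (32.16860580444336, 33.27740478515625), 1.7368496656417847) [[470.70001220703125, 366.3999938964844], [471.70001220703125, 333.1000061035156], [503.79998779296875, 334.1000061035156], [502.79998779296875, 367.3999938964844]]
head 2416 ((488.4429626464844, 328.66754150390625), (67.28007507324219, 94.50030517578125), 0.7248687744140625) [[454.20001220703125, 375.5], [455.3999938964844, 281.0], [522.7000122070312, 281.79998779296875], [521.5, 376.29998779296875]]
[493.4976572  214.46376436 280.80313676] [[-0.001 -0.029  1.   ]
 [-0.     1.     0.029]
 [-1.    -0.    -0.001]]
```

View pics/w15.png

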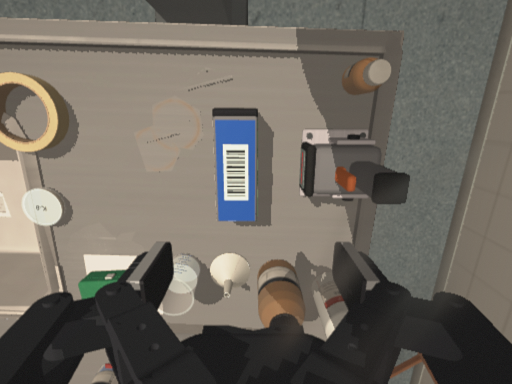

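The block is at (489.4,192.0), yaw 1.6°, 62 mm ahead of the nose (at ~(489,282)) and about 2 mm off its line; the dark end is on the robot's side and it is lying free. Next I'll move above the grip to squeeze the trigger between the jaws.

```bash
python3 -m crank '[{"x":0,"y":0.04,"z":-0.0024,"wx":0,"wy":0,"wz":0,"grip":100},{"x":0,"y":0.08,"z":-0.0024,"wx":0,"wy":0,"wz":0,"grip":100},{"x":0,"y":0.12,"z":-0.0024,"wx":0,"wy":0,"wz":0,"grip":100},{"x":0,"y":0.134,"z":-0.0024,"wx":0,"wy":0,"wz":0,"grip":100},{"x":0.03,"y":0.134,"z":-0.0024,"wx":0,"wy":0,"wz":0,"grip":100},{"x":0.06,"y":0.134,"z":-0.0024,"wx":0,"wy":0,"wz":0,"grip":100},{"x":0.08,"y":0.134,"z":-0.0024,"wx":0,"wy":0,"wz":0,"grip":100},{"x":0.08,"y":0.134,"z":-0.0024,"wx":0,"wy":0,"wz":0,"grip":100},{"x":0.08,"y":0.134,"z":-0.0024,"wx":0,"wy":0,"wz":0,"grip":100},{"x":0.08,"y":0.134,"z":-0.0024,"wx":0,"wy":0,"wz":0,"grip":100}]'
python3 - <<'E'
from h import *
save('wrist','w16');scan('w16');s=manip.state();print(s['tool_pos'],q2R(s['orientation']).round(3))
E
```

```text
t: 18.95
tool_pos: [488.1, 348.5, 202.9]
orientation: [0.708, -0.01, 0.706, 0.01]
ft_force: [-0.1, 0.4, -0.2]
grip_width: 85.5
grip 2010 ((486.8459167480469, 351.3506164550781), (31.28329086303711, 34.355838775634766), 1.541038155555725) [[470.70001220703125, 368.1000061035156], [471.70001220703125, 333.79998779296875], [502.8999938964844, 334.6000061035156], [502.0, 368.8999938964844]]
head 3434 ((487.3944396972656, 330.155517578125), (66.00235748291016, 96.24613952636719), 1.5384083986282349) [[453.1000061035156, 377.3999938964844], [455.70001220703125, 281.20001220703125], [521.7000122070312, 282.8999938964844], [519.0999755859375, 379.1000061035156]]
[488.5955218  348.76412644 203.75508464] [[ 0.003 -0.028  1.   ]
 [ 0.002  1.     0.028]
 [-1.     0.002  0.003]]
```

View pics/w16.png

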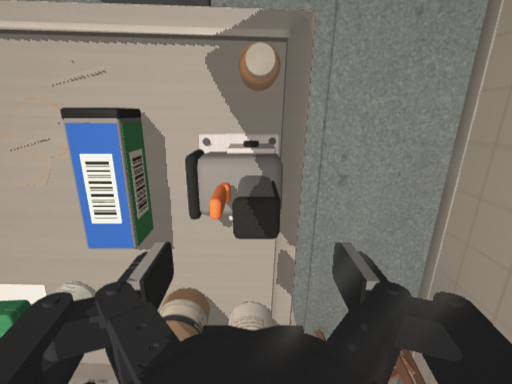

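The green label is visible on the scanner-side face at ~(140,180), and the trigger and grip sit midway between the jaws. I'll descend and squeeze.

```bash
python3 -m crank '[{"x":0.02,"y":-0.0005,"z":0,"wx":0,"wy":0,"wz":0,"grip":100},{"x":0.045,"y":-0.0005,"z":0,"wx":0,"wy":0,"wz":0,"grip":100},{"x":0.07,"y":-0.0005,"z":0,"wx":0,"wy":0,"wz":0,"grip":100},{"x":0.088,"y":-0.0005,"z":0,"wx":0,"wy":0,"wz":0,"grip":100},{"x":0.088,"y":-0.0005,"z":0,"wx":0,"wy":0,"wz":0,"grip":100},{"x":0.088,"y":-0.0005,"z":0,"wx":0,"wy":0,"wz":0,"grip":100}]' 25
python3 -m crank '[{"x":0,"y":0,"z":0,"wx":0,"wy":0,"wz":0,"grip":70},{"x":0,"y":0,"z":0,"wx":0,"wy":0,"wz":0,"grip":60},{"x":0,"y":0,"z":0,"wx":0,"wy":0,"wz":0,"grip":50},{"x":0,"y":0,"z":0,"wx":0,"wy":0,"wz":0,"grip":40},{"x":0,"y":0,"z":0,"wx":0,"wy":0,"wz":0,"grip":35},{"x":0,"y":0,"z":0,"wx":0,"wy":0,"wz":0,"grip":35},{"x":0,"y":0,"z":0,"wx":0,"wy":0,"wz":0,"grip":35},{"x":0,"y":0,"z":0,"wx":0,"wy":0,"wz":0,"grip":35}]' 25
python3 - <<'E'
from h import *
save('wrist','w17');s=manip.state();print(s['tool_pos'],s['ft_force'])
E
```

```text
t: 19.5
tool_pos: [487.9, 347.8, 114.2]
orientation: [0.707, -0.01, 0.707, 0.01]
ft_force: [0.5, 0.8, -0.5]
grip_width: 85.0
t: 20.17
tool_pos: [490.1, 345.5, 118.4]
orientation: [0.71, -0.011, 0.704, 0.008]
ft_force: [-1.2, -5.4, 10.4]
grip_width: 43.9
[490.13408122 345.51110426 118.38482078] [-1.10058263 -6.19275738  9.77767401]
```

View pics/w17.png

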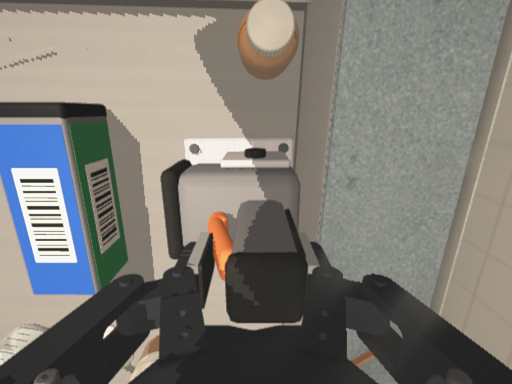

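The jaws hold at 43.9 mm, which fits full travel at fingertip height. I'll squeeze a little harder to confirm it is at the stop.

```bash
python3 -m crank '[{"x":0,"y":0,"z":0,"wx":0,"wy":0,"wz":0,"grip":20},{"x":0,"y":0,"z":0,"wx":0,"wy":0,"wz":0,"grip":20},{"x":0,"y":0,"z":0,"wx":0,"wy":0,"wz":0,"grip":20},{"x":0,"y":0,"z":0,"wx":0,"wy":0,"wz":0,"grip":20},{"x":0,"y":0,"z":0,"wx":0,"wy":0,"wz":0,"grip":20},{"x":0,"y":0,"z":0,"wx":0,"wy":0,"wz":0,"grip":20}]' 40
python3 - <<'E'
from h import *
save('wrist','w18');z=np.load('pics/w18.npz');im=z['im'].astype(int);P=cloud(cam('wrist','w18'),z['d'])
r,g,b=im[...,0],im[...,1],im[...,2]
o=(r>150)&(g>40)&(g<130)&(b<70);o[:,:190]=0;o[:,260:]=0;o[:200]=0;o[290:]=0
Q=P[o];print(len(Q))
for h in range(75,135,8):
    k=Q[(Q[:,2]>h)&(Q[:,2]<h+8)]
    if len(k)>3: print(h+4,k[:,1].min().round(1),np.median(k[:,1]).round(1),k[:,1].max().round(1),len(k))
c=cv2.resize(z['im'][180:340,160:330],None,fx=4,fy=3.6,interpolation=cv2.INTER_CUBIC);cv2.imwrite('pics/w18c.png',c[...,::-1])
T=(P-z['tp'])@q2R(z['q'])
t=T[230:300,170:230];d=z['d'][230:300,170:230];t=t[(d<240)&(d>0)&(t[...,1]<-18)&(t[...,1]>-40)];print('tip',t.max(0).round(1))
E
```

```text
t: 20.72
tool_pos: [490.1, 345.7, 118.6]
orientation: [0.71, -0.012, 0.704, 0.008]
ft_force: [-1.5, -4.6, 10.3]
grip_width: 43.3
401
79 321.2 324.2 327.5 20
87 321.5 326.4 329.3 63
95 322.6 325.7 329.8 39
103 324.2 327.9 330.8 45
111 323.2 329.7 333.6 69
119 326.4 331.5 335.3 84
127 328.5 331.5 335.6 69
tip [ 54.3 -18.   14.8]
```

View pics/w18c.png

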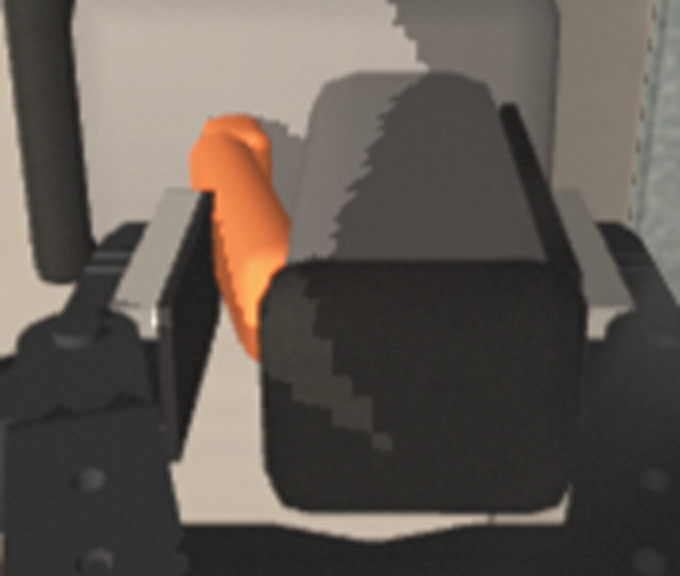

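The trigger's upper end lies against the grip, 14 mm back (front at y≈328.5 against 314.2 at rest), and the width barely changed with more force, so it is fully squeezed. Releasing.

```bash
python3 -m crank '[{"x":0,"y":0,"z":0,"wx":0,"wy":0,"wz":0,"grip":50},{"x":0,"y":0,"z":0,"wx":0,"wy":0,"wz":0,"grip":60},{"x":0,"y":0,"z":0,"wx":0,"wy":0,"wz":0,"grip":80},{"x":0,"y":0,"z":0,"wx":0,"wy":0,"wz":0,"grip":100},{"x":0,"y":0,"z":0,"wx":0,"wy":0,"wz":0,"grip":100},{"x":0,"y":0,"z":0,"wx":0,"wy":0,"wz":0,"grip":100},{"x":0,"y":0,"z":0,"wx":0,"wy":0,"wz":0,"grip":100},{"x":-0.02,"y":0,"z":0,"wx":0,"wy":0,"wz":0,"grip":100},{"x":-0.05,"y":0,"z":0,"wx":0,"wy":0,"wz":0,"grip":100},{"x":-0.09,"y":0,"z":0,"wx":0,"wy":0,"wz":0,"grip":100},{"x":-0.13,"y":0,"z":0,"wx":0,"wy":0,"wz":0,"grip":100},{"x":-0.17,"y":0,"z":0,"wx":0,"wy":0,"wz":0,"grip":100},{"x":-0.17,"y":-0.04,"z":0,"wx":0,"wy":0,"wz":0,"grip":100},{"x":-0.17,"y":-0.08,"z":0,"wx":0,"wy":0,"wz":0,"grip":100},{"x":-0.17,"y":-0.12,"z":0,"wx":0,"wy":0,"wz":0,"grip":100},{"x":-0.17,"y":-0.13,"z":0,"wx":0,"wy":0,"wz":0,"grip":100},{"x":-0.17,"y":-0.13,"z":0,"wx":0,"wy":0,"wz":0,"grip":100},{"x":-0.17,"y":-0.13,"z":0,"wx":0,"wy":0,"wz":0,"grip":100}]' 20
python3 - <<'E'
from h import *
save('wrist','w19');blk('w19',100,250);scan('w19');print(manip.state()['ft_force'].round(1))
z=np.load('pics/w19.npz');im=z['im'].astype(int);P=cloud(cam('wrist','w19'),z['d'])
r,g,b=im[...,0],im[...,1],im[...,2]
o=(r>150)&(g>40)&(g<130)&(b<70)&(P[...,2]>115)&(P[...,0]>440)&(P[...,0]<530);print('trigger top y',P[o][:,1].min(),np.median(P[o][:,1]),o.sum())
save('top','t19');save('scene','s19')
E
```

```text
t: 22.27
tool_pos: [491.3, 218.0, 283.5]
orientation: [0.707, -0.009, 0.707, 0.01]
ft_force: [0.5, 1.2, 0.1]
grip_width: 85.5
209 254 109 220
((488.6415710449219, 191.99964904785156), (148.06809997558594, 56.68484115600586), 1.5310707092285156)
grip 1119 ((486.77630615234375, 350.26239013671875), (31.150856018066406, 33.63493347167969), 2.658703327178955) [[470.3999938964844, 366.29998779296875], [472.0, 332.70001220703125], [503.1000061035156, 334.20001220703125], [501.6000061035156, 367.79998779296875]]
head 2341 ((487.36431884765625, 329.0609130859375), (66.87528228759766, 94.51107025146484), 2.081740140914917) [[452.20001220703125, 375.1000061035156], [455.70001220703125, 280.6000061035156], [522.5, 283.1000061035156], [519.0999755859375, 377.5]]
[-0.  -0.9  0. ]
trigger top y 315.3239625666457 317.97627630311104 76
```

View pics/w19.png

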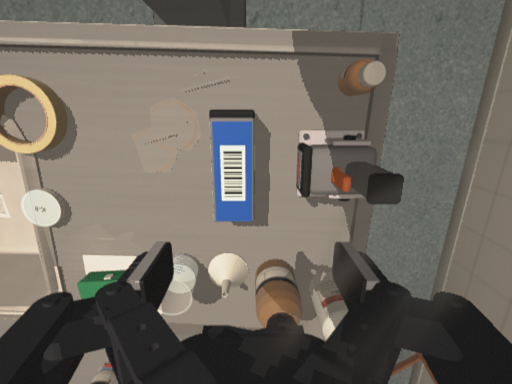

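View pics/t19.png

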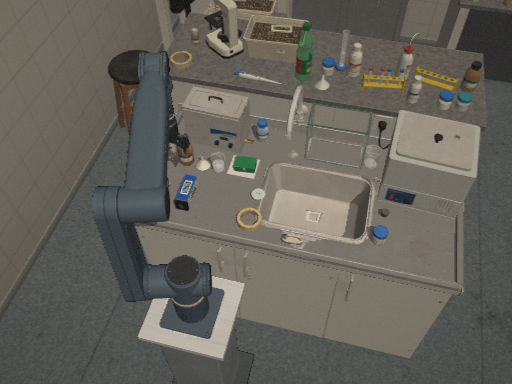

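The trigger is back at rest, the block has not moved, the other objects stand where they were, and the robot is clear. Handing in.

```bash
python3 -c "
from bench import manip
print(manip.sign_off())"
```

```text
the job is handed in; nothing more can be done
None
```

The green box was on the mat, so I rolled the block over twice, one face at a time, until its green face looked at the scanner. Then I squeezed the trigger fully between the jaws, released it and handed the job in at about 22 s.

**Last checks**
- **Block:** flat with blue up and green towards the scanner, its black end on the robot's side. Its yaw of 1.5° matches the scanner's (about 1.6°). It stands about 62 mm ahead of the nose and about 2–3 mm off the nose line.
- **Trigger:** its upper end went about 14 mm back against the grip, and it returned to its rest position after release.
- **Surroundings:** the other objects I could see stood where they were, and the robot was touching nothing.

**What went wrong on the way**
- **First push:** the block slid about 27 mm instead of tipping, so I pushed along the tipping arc instead.
- **Dragging it back:** between the rolls I dragged and turned the block on the worktop with the jaws loosely round it.
- **Squaring:** closing the jaws on it, twice, did not square it. It stayed about 5° off, so I squared it with a low two-finger push before the second roll.

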